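# Press the seal stamp into the box on the drawing and hold it

### The arm

A 6-joint arm with a two-finger parallel gripper is mounted at the origin on the work surface. World frame = base frame: x ahead of the robot, y to its left, z up, the work surface at z = 0. Lengths are in mm, angles in rad, forces in N, time in s.
With the tool pointing down it reaches from about 275 to 1000 mm from the base axis. Payload 8.4 kg.
Tool frame: the origin (TCP) lies at the very end of the fingers, on their centre line; the grasp point (between the pads) lies 19 mm behind it; z points along the fingers, y is the direction in which the jaws open and shut (so a half turn about z gives the same grasp; the last joint's range is limited). The gripper opens to 85 mm and grips with 20 to 120 N. Pads are 22 mm wide; open, the fingers measure 114 mm over their backs; the gripper's body (76 mm by 85 mm) begins 54 mm behind the grasp point. The pads swing forward as they close: fully open they stand 13 mm farther back than shut.
Start: joints at [1.288, 0.353, 1.633, -0, 1.155, -0.002], TCP at [173.201, 600.524, 191.781] pointing down, gripper open.
Joint ranges: [-2.63, 2.63], [-0.92, 2.1], [0.06, 2.66], [-1.3, 4.44], [0, 2.69], [-3.02, 3.02]. Speed limits (rad/s): [2.22, 2.22, 2.79, 3.14, 3.14, 3.14].

### API

Orientations are given as [roll, pitch, yaw] about the fixed x, y, z axes, in that order (R = Rz(yaw) Ry(pitch) Rx(roll)).
In Python, from rig import sense, grab_frame, sign_off, masks_of gives the robot as it stands. The module is installed in compiled form; this text tells all that it offers.
- The arm moves only by the shell command python3 -m inch 'ROWS' [FORCE]. ROWS is JSON, a list of rows, each an object of numbers: "gripper": the finger opening in m, from 0 to 0.0854; "tx", "ty", "tz": the shift along the tool's x, y, z in m; "spin": the turn about the tool's z in degrees. In form: [{"gripper": .., "tx": .., "ty": .., "tz": .., "spin": ..}, ...]. A call has exactly 8 rows; each row shifts and turns the commanded pose from where the row before left it, along the tool's axes as they then stand; what a row does not reach is not made up. A row lasts 1/10 s, in which the tool goes at most 50 mm and 8.59 degrees, less where a joint would pass 70% of its speed; a pose out of reach is approached as far as the arm can. A call is refused whole if a number of a shift passes 0.05 or a number of a turn 8.59, either way. A call with a gripper value outside its range is refused whole. The fingers move at their own pace and stop on an object; FORCE is the grip in N (left out, the last holds). Time passes only in rows, so rows that do not move let the fingers close, or fill a call up. It gives the time, the measured TCP pose, the force and the opening at its end, in the units of the state.
- sense(): the state, without advancing time (a new reading comes with each control period).
- grab_frame(name): name is "scene" or "side" or "wrist"; returns a dict with "pixels" (400x640x3 uint8, red, green, blue), "K" (3x3 intrinsics, pixels), "extrinsics" (4x4, takes a point from camera to world coordinates). Camera axes: x right, y down, z forward; pixel columns grow to the right and rows downward; lengths in mm; the calibration is good to about 2 mm. A picture is of the moment at which its call begins. There is no depth.
- sign_off(): hands the job in, once; it reports no verdict.
Trained networks look in the newest picture that a camera, given by its name, has taken for a name from the list of things; names that differ only in an ending like _2 or _b are one class to them, and where a whole thing is asked for, a point or a joint stands for the part that bears it (a point fixed in the world has none). Each returns a list of dicts, best first, with "conf" (0 to 1); they miss things now and then, are a little off and sometimes report something else, mostly with a low value. They report only what shows in the picture. A call takes as long as a camera call.
- masks_of(camera, target): "pixels" (400x640 bool, what is visible of it) and "centre" ([row, column] in pixels, amid what is visible of it).
The state is a dict: "clock": time; "qpos": joint angles; "qvel": joint speeds; "joint_efforts": joint torques, N m; "eef_pos": TCP position; "tcp_rot": TCP orientation; "contact_force": force on the tool from outside, world axes, zero at the start; "wrist_torque": the same for the moment, N m; "opening": opening from 0.0 (shut) to 1.0 (fully open).
Only numpy, scipy, OpenCV 4.12 (cv2) and the standard library are available. Lean on these libraries where they do the work, as an engineer would, in place of code of your own. Each camera call takes 0.05 s, during which the arm holds its last target.

### The job

Pick up the green-capped spring stamp and stand it on the drawing, centred and squared up in the red-outlined box (either way round). Then push its sprung cap straight down until the cap's lower edge is on the yellow band of the column, no deeper and nowhere but in the box, keep it there for two seconds, and finish while still holding it pressed like that. Leave the blue stamp, the pot of markers and the loose marker where they are.

Things in the scene. Friction and masses are not known exactly. Their poses are not given: they have to be found in the camera images.
- stamp_grip (a point): middle of the green sprung cap of the stamp to use; the cap is a block 40 (x) x 34 (y) x 40 (z) mm with a small white plate on top, and the point moves with it. Standing and not pressed, this point is 76 mm above the underside of the foot and the cap's top is 96 mm above it. Graspable across either pair of sides; the stamp (0.13 to 0.25 kg) may be lifted by its cap, which then does not move. x and y are the stamp's own axes, z is up.
- stamp_foot (a point): centre of the underside of the same stamp's black foot, a block 50 (x) x 36 (y) mm, 30 mm high. Above it is a grey column 28 x 24 mm; a yellow band rings the column from 38 to 44 mm above the underside. z is up through the cap. Half a turn about z makes no difference.
- stamp: the whole green-capped stamp (foot, column and cap); same origin and axes as stamp_foot. It stands on the table at the start.
- stamp_cap (a joint): how far the green cap is pushed down towards the foot, in m: 0 at rest (the spring brings it back), 0.024 at the hard stop. The cap's lower edge is 56 mm above the foot's underside at rest, so it is on the yellow band from 0.012 to 0.018, mid-band at 0.015. The spring takes 4 N to start, about 9 N at mid-band and 12 N at the stop.
- box_centre (a point): centre of the red-outlined box printed on the white card, on the card's surface, 8 mm above the table (flat, look only). Outline 68 (x) x 54 (y) mm outside, 62 x 48 mm inside, line 3 mm; the stamp's x goes along its x (the long side). z is up. Box and board change place and turn from start to start.
- board: dark brown drawing board 250 (x) x 320 (y) x 6 mm, fixed, with a white card 215 x 280 x 2 mm fixed on it (card surface 8 mm above the table) bearing coloured blobs and the red box. Origin at the centre of the board's underside.
- blue_stamp: another stamp of the same size and shape, with a blue cap, 96 mm tall, standing on the table; leave alone. Origin at the centre of its underside. It swaps places with the green one.
- pot: black mesh pot of upright markers, 74 mm wide, 95 mm high, 155 mm with the markers, standing; leave alone. Origin at the centre of its underside.
- marker: dark marker with an orange ring, 140 x 13 x 13 mm, lying along its x on the table; leave alone. Origin at the centre of its underside.

How it is judged (in metres and radians):
On the way, in this order (a step that is already met when the one before it is completed fails the run):
1. the green stamp is lifted clear of the table (height (world z) of stamp_foot above 0.025 m), for 0.1 s.
2. it stands square in the red box with its cap pushed down onto the yellow band, for 1.5 s (value of joint stamp_cap between 0.012 and 0.018 m and horizontal distance between stamp_foot and box_centre below 0.007 m and angle between the x axis of stamp_foot and the x axis of box_centre, either way round below 0.14 rad and angle between stamp_foot's own z axis and vertical below 0.07 rad and height (world z) of stamp_foot below 0.0105 m and contact force between stamp and board above 5 N and contact force between the fingers and stamp above 4 N), for 1.5 s.
At the end, for the whole second after the job is handed in: The green stamp stands upright (within 4 deg) on the card, its foot centred within 7 mm and squared within 8 deg (either way round) to the red box, the robot's fingers holding its cap pushed down 12 to 18 mm (lower edge on the yellow band) so that it bears on the card with over 5 N (all of step 2); the arm keeps its last pose, push and grip.
It fails at once if the cap is pushed well past the yellow band (over 21 mm) (value of joint stamp_cap above 0.021 m).
It fails at once if the cap is pushed down (over 6 mm) when the stamp is not in the box (over 12 mm off centre) (value of joint stamp_cap above 0.006 m and horizontal distance between stamp_foot and box_centre above 0.012 m).
It fails at once if the blue-capped stamp is moved more than 20 mm or tipped (distance of blue_stamp from where it was at the start of the episode above 0.02 m or angle between blue_stamp's own z axis and vertical above 0.3 rad).
It fails at once if the marker pot is moved more than 20 mm or tipped (distance of pot from where it was at the start of the episode above 0.02 m or angle between pot's own z axis and vertical above 0.3 rad).
It fails at once if the loose marker is moved more than 20 mm or tipped (distance of marker from where it was at the start of the episode above 0.02 m or angle between marker's own z axis and vertical above 0.3 rad).
It also fails if it takes over 45 s, if anything falls off the work surface, if the arm or the gripper's body presses on something with over 40 N, if the wrist force passes 120 N, or if a joint passes its speed limit or range.

## Working session

There is one attempt and no reset: what is moved stays moved. The work goes in short steps, Python scripts to look and compute and a shell command to move; the robot and the scene stay as the last step left them, time stands still between calls to the robot, and variables do not carry over. Pictures are saved under pics/ and viewed, and the job is handed in when it is done.

```bash
mkdir -p pics; cat > h.py <<'E'
import numpy as np, cv2
from rig import sense, grab_frame, sign_off, masks_of
def save(n,f): cv2.imwrite(f'pics/{n}.png',cv2.cvtColor(f['pixels'],cv2.COLOR_RGB2BGR))
def ray(f,uv):
    K=np.array(f['K']);E=np.array(f['extrinsics'])
    d=E[:3,:3]@np.linalg.solve(K,[uv[0],uv[1],1.]);return E[:3,3],d/np.linalg.norm(d)
def atz(f,uv,z):
    o,d=ray(f,uv);return o+d*(z-o[2])/d[2]
def tri(rs):
    A=np.zeros((3,3));b=np.zeros(3)
    for o,d in rs:
        P=np.eye(3)-np.outer(d,d);A+=P;b+=P@o
    p=np.linalg.solve(A,b);return p,[np.linalg.norm((np.eye(3)-np.outer(d,d))@(p-o)) for o,d in rs]
def proj(f,p):
    K=np.array(f['K']);E=np.linalg.inv(np.array(f['extrinsics']))
    c=E[:3,:3]@np.asarray(p)+E[:3,3];q=K@c;return q[:2]/q[2]
E
python3 - <<'E'
from h import *
s=sense();print(s['clock'],s['eef_pos'],s['tcp_rot'],s['contact_force'],s['opening'])
for c in ['scene','side','wrist']:
    f=grab_frame(c);save(c+'0',f)
    print(c,np.round(f['K'],1).tolist(),np.round(f['extrinsics'],3).tolist())
    for t in ['stamp','stamp_grip','box_centre','board','blue_stamp','pot','marker']:
        try:
            for m in masks_of(c,t)[:2]: print(t,m['conf'],np.round(m['centre']),m['pixels'].sum())
        except Exception as e: print(t,e)
print(sense()['clock'])
E
```

```text
0.0 [173.03444672 600.01535509 191.07434441] [-3.14022945e+00 -1.55643233e-05  2.86081555e+00] [0.41044542 0.16850113 0.0023547 ] 1.004103910806496
scene [[512.6, 0.0, 322.9], [0.0, 512.6, 199.5], [0.0, 0.0, 1.0]] [[0.876, 0.24, -0.419, 1116.214], [0.482, -0.481, 0.732, -1020.517], [-0.025, -0.843, -0.537, 750.572], [0.0, 0.0, 0.0, 1.0]]
stamp 0.68 [226. 260.] 650
stamp_grip 0.76 [214. 256.] 319
box_centre 0.71 [180. 330.] 235
box_centre 0.19 [221. 260.] 622
board 0.73 [188. 344.] 5074
board 0.41 [224. 260.] 690
pot 0.94 [285. 293.] 2399
pot 0.41 [211. 252.] 278
marker 0.79 [271. 199.] 375
side [[383.7, 0.0, 320.9], [0.0, 383.7, 209.5], [0.0, 0.0, 1.0]] [[-0.993, -0.073, 0.091, 471.516], [-0.117, 0.569, -0.814, 694.289], [0.008, -0.819, -0.574, 636.526], [0.0, 0.0, 0.0, 1.0]]
stamp 0.8 [196. 353.] 627
stamp_grip 0.7 [186. 351.] 288
box_centre 0.87 [286. 333.] 539
board 0.57 [304. 314.] 11913
blue_stamp 0.78 [190. 308.] 568
pot 0.69 [159. 293.] 949
marker 0.71 [187. 352.] 298
marker 0.65 [182. 379.] 180
wrist [[277.0, 0.0, 319.8], [0.0, 277.0, 203.0], [0.0, 0.0, 1.0]] [[0.276, 0.926, 0.259, 108.677], [0.961, -0.266, -0.074, 620.105], [0.001, 0.269, -0.963, 373.177], [0.0, 0.0, 0.0, 1.0]]
board 0.89 [392. 144.] 707
1.2
```

View pics/scene0.png

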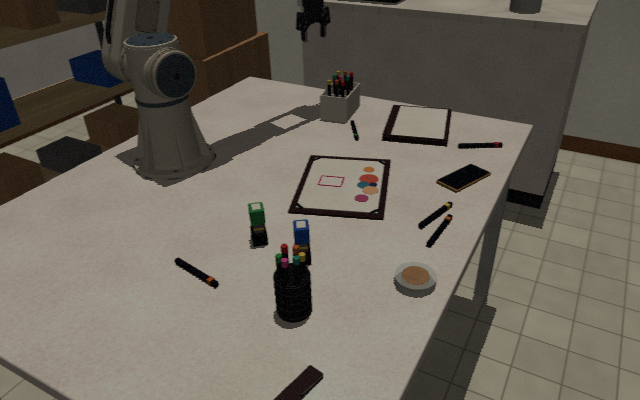

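View pics/side0.png

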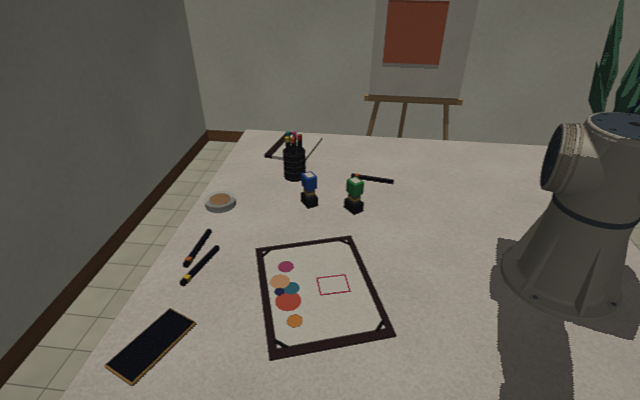

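View pics/wrist0.png

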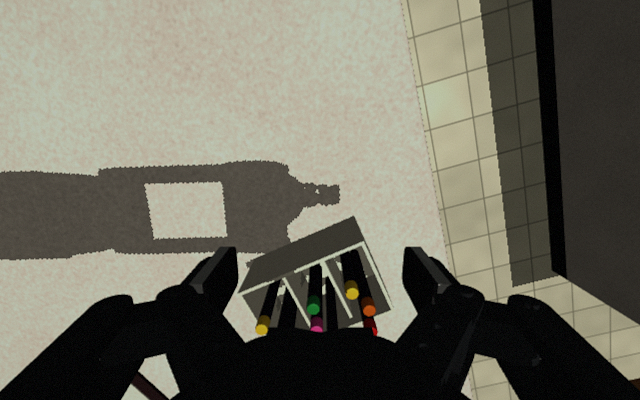

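The scene picture shows the green cap at about (257,213), blue stamp (301,235), marker pot (293,290), loose marker (196,272) and red box (331,181). In the side view the green cap is at (355,187) and the box at (333,285). In the wrist view the tool is above a grey pen box.

```bash
cat > m.py <<'E'
from h import *
F={};
def cen(c,t):
    m=masks_of(c,t);return (m[0]['centre'][::-1],m[0]['conf'],m[0]['pixels']) if m else None
for c in ['scene','side']: F[c]=grab_frame(c)
def red(f):
    p=f['pixels'].astype(int);r=(p[...,0]>120)&(p[...,0]-p[...,1]>60)&(p[...,0]-p[...,2]>40)
    return r
for t in ['stamp_grip','box_centre','blue_stamp']:
    R=[]
    for c in F:
        x=cen(c,t)
        if x is None: print(c,t,'none');continue
        print(t,c,np.round(x[0],1),x[1]);R.append(ray(F[c],x[0]))
        if t=='box_centre':
            b=cv2.minAreaRect(np.argwhere(x[2])[:,::-1].astype(np.float32));
            hull=cv2.convexHull(np.argwhere(x[2])[:,::-1].astype(np.float32))
            q=cv2.approxPolyN(hull,4)[0] if hasattr(cv2,'approxPolyN') else cv2.boxPoints(b)
            P=np.array([atz(F[c],u,8)[:2] for u in q]);print('corners',np.round(P,1).tolist(),P.mean(0))
    if len(R)==2: print(t,np.round(tri(R)[0],1),np.round(tri(R)[1],1))
for n,u in dict(pot=(293,318),marker1=(178,262),marker2=(215,285),blue=(301,262)).items(): print(n,np.round(atz(F['scene'],u,0),0))
E
python3 m.py
```

```text
stamp_grip scene [255. 212.] 0.85
stamp_grip side [352.9 187.5] 0.83
stamp_grip [ 480.  -222.9   76.7] [5.7 5.7]
box_centre scene [329.5 181.6] 0.54
corners [[552.5, 75.2], [489.1, 56.4], [465.2, 99.2], [525.1, 128.9]] [507.98161044  89.90790951]
box_centre side [333.2 286.4] 0.58
corners [[536.7, 123.1], [547.4, 73.8], [487.4, 52.9], [471.8, 103.1]] [510.80727074  88.20552169]
box_centre [507.5  89.8   4.4] [2.4 2.4]
blue_stamp scene [301.2 236.3] 0.96
blue_stamp side [303.6 190.6] 0.85
blue_stamp [ 615.1 -228.2   53.4] [10.6 10.6]
pot [ 690. -411.    0.]
marker1 [ 360. -383.    0.]
marker2 [ 487. -405.    0.]
blue [ 614. -253.    0.]
```

```bash
python3 - <<'E'
from h import *
for c,(x,y,w,h) in dict(scene=(230,140,170,130),side=(260,160,140,140)).items():
    f=grab_frame(c);p=f['pixels'][y:y+h,x:x+w]
    cv2.imwrite(f'pics/{c}_z.png',cv2.resize(p[...,::-1],None,fx=4,fy=4,interpolation=cv2.INTER_NEAREST))
E
R='{}'; python3 -m inch '[{"gripper":0.085,"tx":-0.033,"ty":-0.029,"tz":-0.01,"spin":0},{"gripper":0.085,"tx":-0.033,"ty":-0.029,"tz":-0.01,"spin":0},{"gripper":0.085,"tx":-0.033,"ty":-0.029,"tz":-0.01,"spin":0},{"gripper":0.085,"tx":-0.033,"ty":-0.029,"tz":-0.01,"spin":0},{"gripper":0.085,"tx":-0.033,"ty":-0.029,"tz":-0.01,"spin":0},{"gripper":0.085,"tx":-0.033,"ty":-0.029,"tz":-0.01,"spin":0},{"gripper":0.085,"tx":-0.033,"ty":-0.029,"tz":-0.01,"spin":0},{"gripper":0.085,"tx":-0.033,"ty":-0.029,"tz":-0.01,"spin":0}]' 40
python3 -m inch '[{"gripper":0.085,"tx":-0.033,"ty":-0.029,"tz":0,"spin":0},{"gripper":0.085,"tx":-0.033,"ty":-0.029,"tz":0,"spin":0},{"gripper":0.085,"tx":-0.033,"ty":-0.029,"tz":0,"spin":0},{"gripper":0.085,"tx":-0.033,"ty":-0.029,"tz":0,"spin":0},{"gripper":0.085,"tx":-0.033,"ty":-0.029,"tz":0,"spin":0},{"gripper":0.085,"tx":-0.033,"ty":-0.029,"tz":0,"spin":0},{"gripper":0.085,"tx":0,"ty":0,"tz":0,"spin":0},{"gripper":0.085,"tx":0,"ty":0,"tz":0,"spin":0}]'
python3 - <<'E'
from h import *
f=grab_frame('wrist');save('w1',f)
s=sense();print(s['clock'],s['eef_pos'],s['tcp_rot'],s['qpos'],np.round(f['extrinsics'],3).tolist())
for t in ['box_centre','board','stamp_grip']:
    for m in masks_of('wrist',t)[:2]: print(t,m['conf'],m['centre'])
E
```

```text
clock: 2.5
eef_pos: [363.2, 302.9, 272.4]
tcp_rot: [3.141, 0.0, 2.861]
contact_force: [0.4, -0.1, -0.8]
opening: 0.995
clock: 3.3
eef_pos: [504.8, 81.6, 271.6]
tcp_rot: [3.142, -0.001, 2.858]
contact_force: [-0.6, -0.1, -0.4]
opening: 0.995
3.35 [504.28372402  82.42244695 271.62895648] [ 3.14148752e+00 -6.55789976e-04  2.85983158e+00] [ 1.58796178e-01  1.01840852e-01  1.77636397e+00  3.93117715e-04
  1.26393619e+00 -1.13035789e+00] [[0.278, 0.925, 0.258, 440.34], [0.961, -0.268, -0.074, 101.311], [0.001, 0.268, -0.963, 453.029], [0.0, 0.0, 0.0, 1.0]]
box_centre 0.92 [171.2, 328.0]
board 0.78 [186.8, 340.2]
stamp_grip 0.6 [218.1, 109.5]
```

View pics/w1.png

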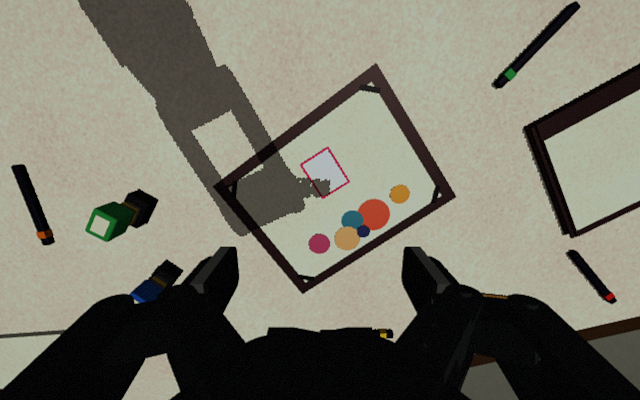

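View pics/scene_z.png

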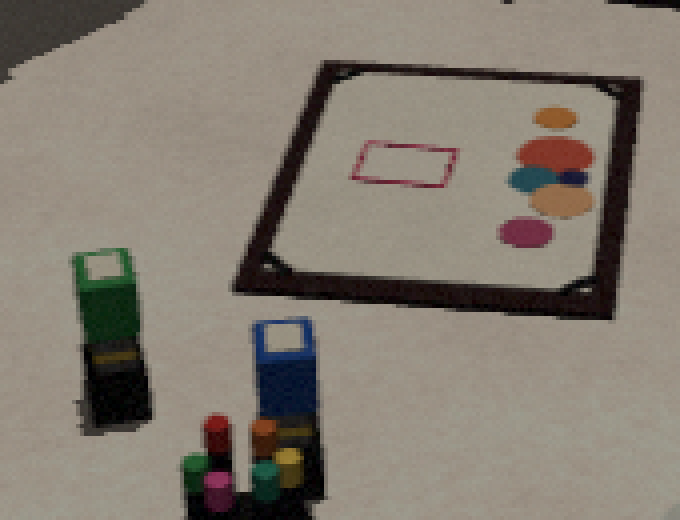

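The wrist picture shows the red box around (325,172), corners near (329,148), (349,181), (323,197) and (301,164). The green cap's top is at (105,222), with the blue stamp below it.

```bash
cat > box.py <<'E'
from h import *
from scipy.optimize import least_squares
def fitrect(pts,x0,L=65,W=51,free=False):
    # pts on plane, fit centre,yaw to rectangle outline centreline
    def d(p,full=False):
        c,s=np.cos(p[2]),np.sin(p[2]);q=pts-p[:2];u=np.abs(q@[c,s])-L/2;v=np.abs(q@[-s,c])-W/2
        return np.where((u>0)&(v>0),np.hypot(u,v),np.maximum(u,v)) 
    r=least_squares(d,x0,loss='soft_l1',f_scale=1.5);return r.x,np.sqrt(np.mean(d(r.x)**2))
def boxfit(cam,f=None,save_as=None):
    f=f or grab_frame(cam);m=masks_of(cam,'box_centre')
    if not m: return None
    k=cv2.dilate(m[0]['pixels'].astype(np.uint8),np.ones((9,9)))>0
    p=f['pixels'].astype(int);r=k&(p[...,0]-p[...,1]>35)&(p[...,0]-p[...,2]>15)
    a=np.argwhere(r)[:,::-1];P=np.array([atz(f,u,8)[:2] for u in a])
    c0=P.mean(0);best=min((fitrect(P,[*c0,y]) for y in (.2,.35,.5)),key=lambda t:t[1])
    print(cam,m[0]['conf'],len(a),np.round(best[0],3),round(best[1],2));return f,best
if __name__=='__main__':
    for c in ['wrist','scene','side']: boxfit(c)
    f=grab_frame('wrist')
    print([np.round(atz(f,u,8)[:2],1).tolist() for u in [(329,148),(349,181),(323,197),(301,164)]])
E
python3 box.py
```

```text
wrist 0.88 311 [5.13145e+02 8.87900e+01 2.87000e-01] 1.07
scene 0.78 60 [5.07739e+02 9.12830e+01 2.76000e-01] 1.4
side 0.75 122 [5.11465e+02 8.73950e+01 2.80000e-01] 1.16
[[476.7, 107.3], [536.7, 124.6], [551.0, 76.4], [488.7, 57.3]]
```

```bash
python3 -m inch '[{"gripper":0.085,"tx":-0.008,"ty":-0.043,"tz":0,"spin":0},{"gripper":0.085,"tx":-0.008,"ty":-0.043,"tz":0,"spin":0},{"gripper":0.085,"tx":-0.008,"ty":-0.043,"tz":0,"spin":0},{"gripper":0.085,"tx":-0.008,"ty":-0.043,"tz":0,"spin":0},{"gripper":0.085,"tx":-0.008,"ty":-0.043,"tz":0,"spin":0},{"gripper":0.085,"tx":-0.008,"ty":-0.043,"tz":0,"spin":0},{"gripper":0.085,"tx":-0.008,"ty":-0.042,"tz":0,"spin":0},{"gripper":0.085,"tx":0,"ty":0,"tz":0,"spin":0}]'
python3 - <<'E'
from h import *
f=grab_frame('wrist');save('w2',f)
s=sense();print(s['clock'],s['eef_pos'],s['tcp_rot'])
for t in ['stamp','stamp_grip','blue_stamp','marker']:
    for m in masks_of('wrist',t)[:2]: print(t,m['conf'],m['centre'])
E
```

```text
clock: 4.65
eef_pos: [474.7, -225.7, 271.8]
tcp_rot: [-3.14, 0.001, 2.857]
contact_force: [-0.1, 0.1, -0.8]
opening: 0.996
4.7 [ 474.81771236 -223.48084466  271.64959493] [-3.14136483e+00 -1.30298600e-04  2.85723599e+00]
stamp 0.97 [175.0, 321.7]
stamp_grip 0.73 [180.8, 321.0]
stamp_grip 0.57 [170.3, 211.3]
blue_stamp 0.94 [259.6, 334.0]
```

View pics/w2.png

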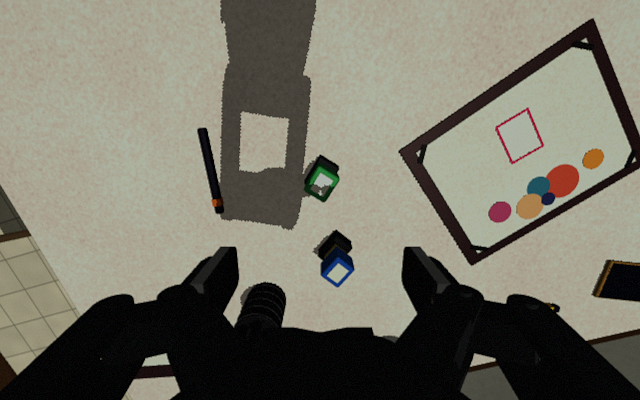

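The green stamp is at (322,180), with its white top plate at about (323,184). The blue stamp is at (337,262), the marker at (210,170) and the box at (520,136).

```bash
python3 - <<'E'
from h import *
from box import boxfit,fitrect
f=grab_frame('wrist')
boxfit('wrist')
p=f['pixels'][140:220,280:370];cv2.imwrite('pics/w2z.png',cv2.resize(p[...,::-1],None,fx=8,fy=8,interpolation=cv2.INTER_NEAREST))
E
```

```text
wrist 0.92 354 [5.12686e+02 8.89470e+01 2.88000e-01] 1.06
```

View pics/w2z.png

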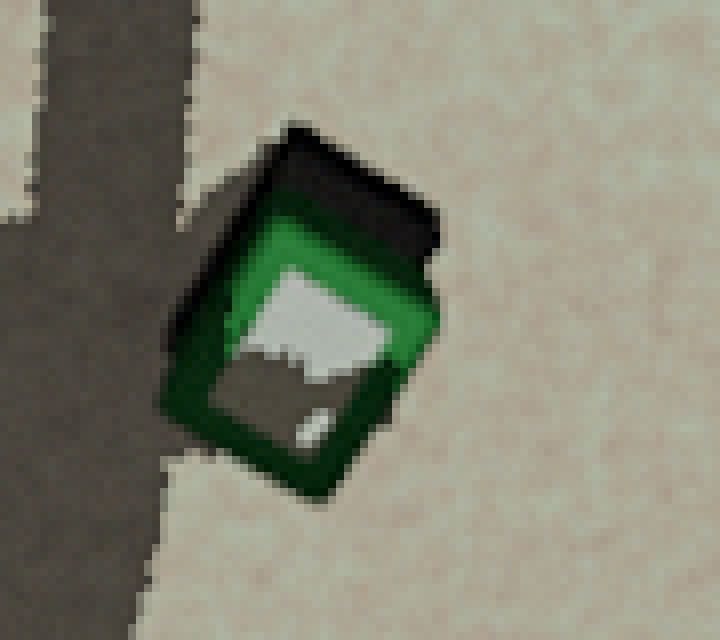

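```bash
python3 - <<'E'
from h import *
f=grab_frame('wrist')
z=lambda a,b:(280+(a-4)/8+0.,140+(b-4)/8)
P=np.array([atz(f,z(*u),97)[:2] for u in [(292,268),(395,335),(305,455),(208,395)]])
Q=np.array([atz(f,z(*u),0)[:2] for u in [(293,122),(440,215)]])
print(np.round(P,1).tolist(),P.mean(0))
a=P[2]-P[1];b=P[3]-P[0];c=P[1]-P[0];d=P[2]-P[3]
for v in(a,b,c,d,Q[1]-Q[0]):print(np.linalg.norm(v),np.degrees(np.arctan2(v[1],v[0])))
T=np.array([atz(f,z(*u),96)[:2] for u in [(272,212),(440,312),(320,500)]])
print(np.round(T,1).tolist(),(T[0]+T[2])/2,np.linalg.norm(np.diff(T,axis=0),axis=1))
# foot corner at z=30 too
print([np.round(atz(f,z(*u),30)[:2],1).tolist() for u in [(293,122),(440,215)]])
m=masks_of('wrist','stamp_grip')
for s in m: print(s['conf'],s['centre'])
E
```

```text
[[466.5, -221.6], [481.7, -208.5], [497.1, -228.2], [482.9, -240.7]] [ 482.03547473 -224.74754936]
25.018068640270872 -52.0174836237732
25.231653370726335 -49.33721988764238
20.083418171879373 40.774723338048894
18.915551044703758 41.511521112597684
35.46561488578108 41.966362905947285
[[457.0, -222.2], [480.2, -200.4], [505.5, -228.0]] [ 481.22991697 -225.11277356] [31.8565537  37.39881998]
[[450.2, -217.6], [474.9, -195.4]]
0.87 [183.2, 316.1]
0.32 [152.3, 529.8]
```

```bash
python3 -m inch '[{"gripper":0.085,"tx":-0.007,"ty":0,"tz":0,"spin":0},{"gripper":0.085,"tx":0,"ty":0,"tz":0.02,"spin":8.2},{"gripper":0.085,"tx":0,"ty":0,"tz":0.02,"spin":8.2},{"gripper":0.085,"tx":0,"ty":0,"tz":0.02,"spin":8.2},{"gripper":0.085,"tx":0,"ty":0,"tz":0.02,"spin":8.2},{"gripper":0.085,"tx":0,"ty":0,"tz":0.02,"spin":0},{"gripper":0.085,"tx":0,"ty":0,"tz":0.02,"spin":0},{"gripper":0.085,"tx":0,"ty":0,"tz":0,"spin":0}]'
python3 - <<'E'
from h import *
f=grab_frame('wrist');save('w3',f)
s=sense();print(s['clock'],s['eef_pos'],s['tcp_rot'])
for t in ['stamp','stamp_grip']:
    for m in masks_of('wrist',t)[:2]: print(t,m['conf'],m['centre'])
E
```

```text
clock: 5.95
eef_pos: [480.8, -222.5, 149.4]
tcp_rot: [-3.14, -0.004, 2.289]
contact_force: [-0.2, 0.2, 0.2]
opening: 0.995
6.0 [ 481.59778331 -222.96056515  150.9411317 ] [-3.14060748e+00 -2.14237585e-03  2.28856150e+00]
stamp 0.67 [197.2, 316.0]
stamp 0.55 [204.8, 317.6]
stamp_grip 0.64 [202.1, 316.2]
```

View pics/w3.png

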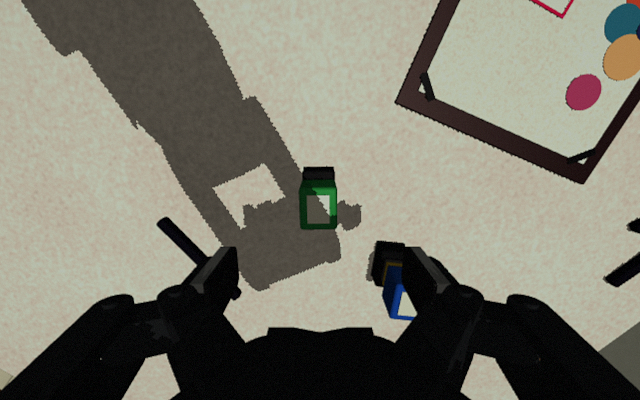

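Squared up now: the green cap is at (319,205), upright in the picture.

```bash
python3 - <<'E'
from h import *
f=grab_frame('wrist')
p=f['pixels'][160:240,280:360];cv2.imwrite('pics/w3z.png',cv2.resize(p[...,::-1],None,fx=7,fy=7,interpolation=cv2.INTER_NEAREST))
E
```

```text
(no output)
```

View pics/w3z.png

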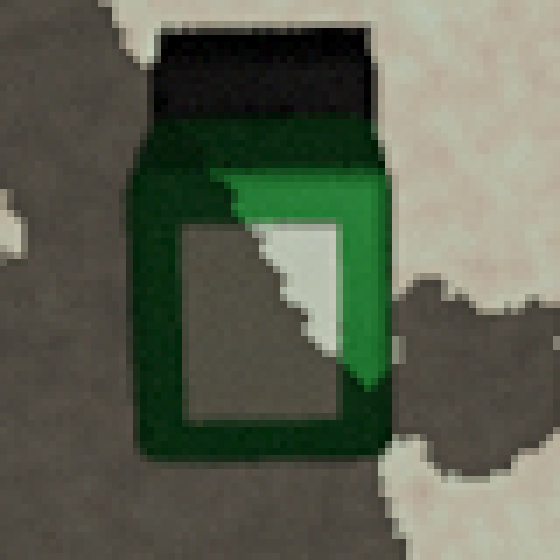

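```bash
python3 - <<'E'
from h import *
f=grab_frame('wrist')
z=lambda a,b:(280+(a)/7-.5,160+(b)/7-.5)
P=np.array([atz(f,z(*u),97)[:2] for u in [(180,222),(342,222),(342,420),(182,420)]])
print(np.round(P,1).tolist(),P.mean(0)); v=P[1]-P[2]+P[0]-P[3];print(np.degrees(np.arctan2(v[1],v[0])))
c=ray(f,z(261,321))
# w2 plate centre ray: camera then = recorded; point at z=97
E2o=np.array([0,0,0])
# w2 camera: same mount: shift from this one computed by tool pose
s2p=np.array([474.8,-224,271.65]);y2=2.857
s3=sense();p3=np.array(s3['eef_pos']);y3=s3['tcp_rot'][2]
print(p3,y3,s3['clock'])
cam=np.array(f['extrinsics']);a=y2-y3;Rz=np.array([[np.cos(a),-np.sin(a),0],[np.sin(a),np.cos(a),0],[0,0,1]])
o2=s2p+Rz@(cam[:3,3]-p3); q=np.array([482.0,-224.7,97]);d=q-o2;d/=np.linalg.norm(d)
print(tri([c,(o2,d)]))
for c in('scene','side'):
  g=grab_frame(c);m=masks_of(c,'stamp_grip');print(c,m[0]['centre'][::-1], proj(g,[482,-225,76]))
E
```

```text
[[466.0, -221.7], [481.3, -208.3], [498.8, -227.9], [483.2, -241.5]] [ 482.35669219 -224.88207181]
131.3190827027779
[ 482.86800939 -223.64710803  152.94494634] 2.2883935795791053 6.2
(array([ 482.0282891 , -224.69303153,   97.3307301 ]), [np.float64(0.09436233179787366), np.float64(0.09436233179783166)])
scene [254.9, 210.8] [257.38327508 213.95179896]
side [353.1, 186.0] [354.00135679 186.29358183]
```

```bash
python3 -m inch '[{"gripper":0.085,"tx":-0.0015,"ty":-0.0007,"tz":0.018,"spin":0},{"gripper":0.085,"tx":0,"ty":0,"tz":0.02,"spin":0},{"gripper":0.085,"tx":0,"ty":0,"tz":0.02,"spin":0},{"gripper":0.085,"tx":0,"ty":0,"tz":0.02,"spin":0},{"gripper":0.085,"tx":0,"ty":0,"tz":0.014,"spin":0},{"gripper":0.06,"tx":0,"ty":0,"tz":0,"spin":0},{"gripper":0.06,"tx":0,"ty":0,"tz":0,"spin":0},{"gripper":0.06,"tx":0,"ty":0,"tz":0,"spin":0}]' 60
python3 - <<'E'
from h import *
f=grab_frame('wrist');save('w4',f)
E
```

```text
clock: 7.2
eef_pos: [483.2, -225.2, 60.7]
tcp_rot: [3.141, 0.001, 2.288]
contact_force: [0.9, 0.6, -0.3]
opening: 0.702
```

View pics/w4.png

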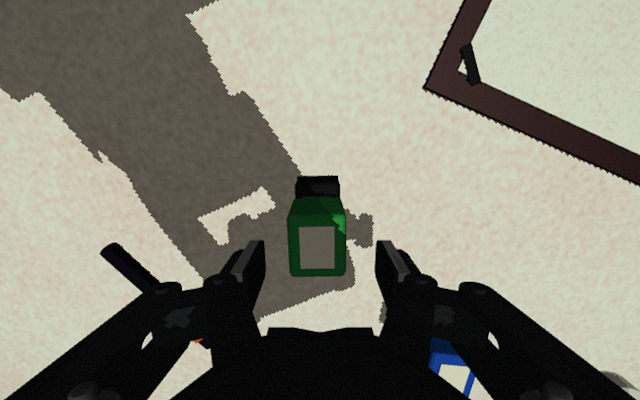

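The stamp sits centrally between the jaws, cap at (317,245) with the fingers at x≈262 and 378. Next I close the gripper.

```bash
python3 -m inch '[{"gripper":0.02,"tx":0,"ty":0,"tz":0,"spin":0},{"gripper":0.02,"tx":0,"ty":0,"tz":0,"spin":0},{"gripper":0.02,"tx":0,"ty":0,"tz":0,"spin":0},{"gripper":0.02,"tx":0,"ty":0,"tz":0,"spin":0},{"gripper":0.02,"tx":0,"ty":0,"tz":0,"spin":0},{"gripper":0.02,"tx":0,"ty":0,"tz":0,"spin":0},{"gripper":0.02,"tx":0,"ty":0,"tz":-0.003,"spin":0},{"gripper":0.02,"tx":0,"ty":0,"tz":-0.005,"spin":0}]' 60
python3 - <<'E'
from h import *
f=grab_frame('wrist');save('w5',f)
E
```

```text
clock: 8.05
eef_pos: [482.2, -224.8, 67.8]
tcp_rot: [-3.141, -0.001, 2.288]
contact_force: [0.6, -0.5, 0.3]
opening: 0.232
```

View pics/w5.png

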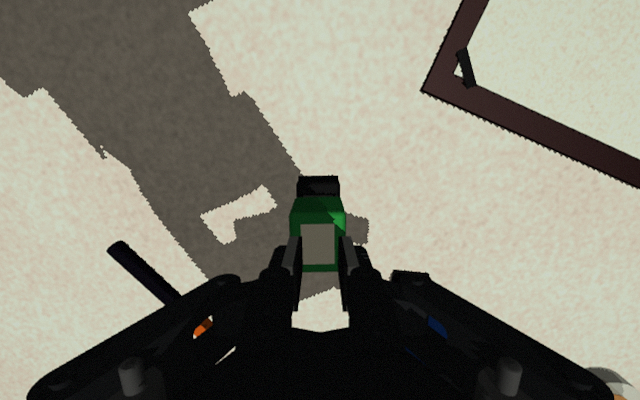

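```bash
python3 - <<'E'
from h import *
s=sense();print(s['clock'],s['eef_pos'],s['contact_force'],s['opening'])
f=grab_frame('wrist')
a=cv2.resize(f['pixels'][160:310,230:410][...,::-1],None,fx=4,fy=4,interpolation=cv2.INTER_NEAREST);cv2.imwrite('pics/w5z.png',a)
ims=[]
for c in('scene','side'):
    g=grab_frame(c);u=proj(g,[482,-225,76]).astype(int)
    ims.append(cv2.resize(g['pixels'][u[1]-50:u[1]+50,u[0]-50:u[0]+50][...,::-1],None,fx=4,fy=4,interpolation=cv2.INTER_NEAREST))
cv2.imwrite('pics/ss5.png',np.hstack(ims))
E
```

```text
8.1 [ 482.85541882 -225.08805914   68.78983222] [-0.19915545 -0.60547782  0.22649106] 0.23122547287153442
```

View pics/w5z.png

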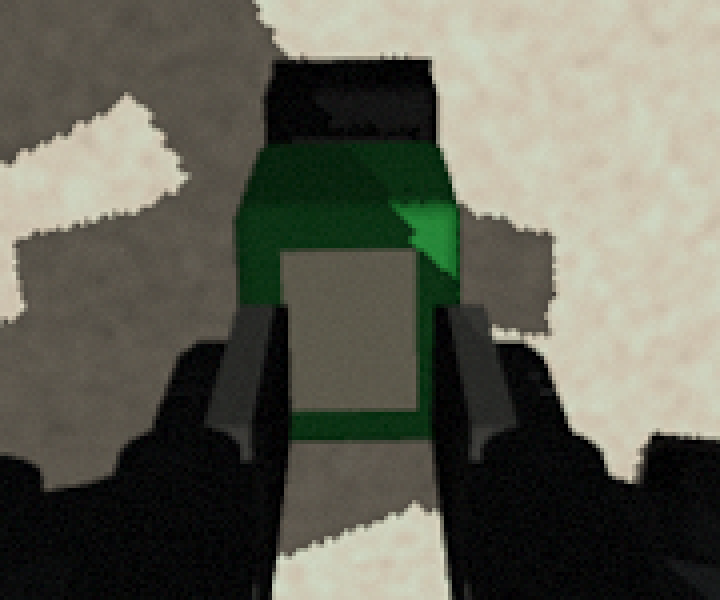

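View pics/ss5.png

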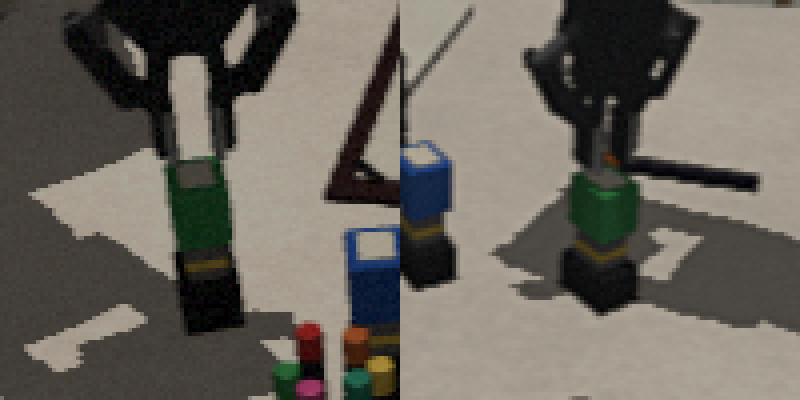

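```bash
python3 - <<'E'
from h import *
s=sense();t=np.array(s['eef_pos']);print(t)
ims=[]
for c in('scene','side'):
    g=grab_frame(c);u=proj(g,[482,-225,76]).astype(int);im=g['pixels'][...,::-1].copy()
    a=cv2.resize(im[u[1]-50:u[1]+50,u[0]-50:u[0]+50],None,fx=4,fy=4,interpolation=cv2.INTER_NEAREST)
    def pt(p,col):
        v=(proj(g,p)-u+50)*4+2;print(c,p,proj(g,p));cv2.circle(a,tuple(int(x) for x in v),4,col,-1)
    pt(t,(0,0,255));pt([482,-225,96],(255,255,0));pt([482,-225,0],(255,0,255));pt(t+[0,0,33],(0,165,255))
    ims.append(a)
cv2.imwrite('pics/ss6.png',np.hstack(ims))
g=grab_frame('wrist');print(proj(g,t))
E
```

```text
[ 482.66949586 -225.0127811    68.10292156]
scene [ 482.66949586 -225.0127811    68.10292156] [257.92507888 216.78693982]
scene [482, -225, 96] [256.58201259 206.87339087]
scene [482, -225, 0] [260.30266635 239.74190256]
scene [ 482.66949586 -225.0127811   101.10292156] [256.60766987 205.11997313]
side [ 482.66949586 -225.0127811    68.10292156] [353.60042427 188.6807531 ]
side [482, -225, 96] [354.41789734 180.10828893]
side [482, -225, 0] [352.49673291 208.63603864]
side [ 482.66949586 -225.0127811   101.10292156] [354.28238935 178.49020659]
[318.04541563 227.6451799 ]
```

View pics/ss6.png

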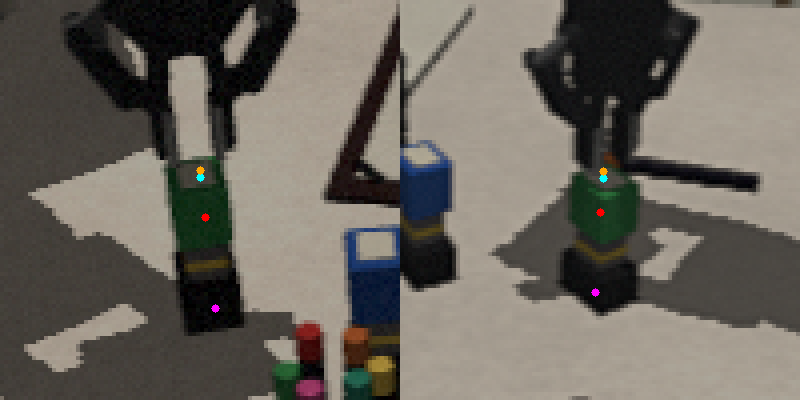

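```bash
python3 - <<'E'
from h import *
s=sense();t=np.array(s['eef_pos']);y=s['tcp_rot'][2];ty=np.array([np.sin(y),-np.cos(y),0]);tx=np.array([np.cos(y),np.sin(y),0])
g=grab_frame('wrist')
for dz in (0,10,20,30,40,50):
  print(dz,[np.round(proj(g,t+[0,0,dz]+k*10*ty+e*11*tx),1).tolist() for k in(-1,1) for e in (1,-1)])
for c in('scene','side'):
  g=grab_frame(c)
  for dz in (0,20,40): print(c,dz,[np.round(proj(g,t+[0,0,dz]+k*10*ty+e*11*tx),1).tolist() for k in(-1,1) for e in (1,-1)])
E
```

```text
0 [[303.3, 212.1], [303.8, 241.8], [332.5, 212.1], [332.0, 241.8]]
10 [[302.5, 216.7], [303.0, 247.8], [333.2, 216.7], [332.7, 247.8]]
20 [[301.5, 221.8], [302.0, 254.4], [333.9, 221.9], [333.4, 254.5]]
30 [[300.4, 227.6], [301.0, 261.8], [334.8, 227.6], [334.2, 261.9]]
40 [[299.2, 234.0], [299.9, 270.2], [335.7, 234.1], [335.1, 270.2]]
50 [[297.8, 241.4], [298.6, 279.6], [336.8, 241.4], [336.1, 279.6]]
scene 0 [[253.2, 214.9], [254.1, 220.0], [261.6, 213.7], [262.6, 218.8]]
scene 20 [[252.4, 207.9], [253.3, 213.0], [260.8, 206.8], [261.9, 211.8]]
scene 40 [[251.5, 200.8], [252.4, 205.8], [260.0, 199.6], [261.1, 204.6]]
side 0 [[358.9, 189.5], [354.0, 186.1], [353.3, 191.6], [348.5, 188.1]]
side 20 [[359.4, 183.4], [354.5, 180.0], [353.7, 185.5], [348.8, 182.0]]
side 40 [[359.9, 177.1], [354.9, 173.8], [354.2, 179.2], [349.2, 175.8]]
```

The reported TCP (z 68) and the visible fingertips disagree. In all three views the tips sit about 40 mm behind the TCP, at z≈108, which is above the cap, and the jaws shut to 20 mm without touching it. I'll reopen, shift slightly and descend using what the pictures show.

```bash
python3 -m inch '[{"gripper":0.065,"tx":0,"ty":-0.001,"tz":-0.005,"spin":0},{"gripper":0.065,"tx":0,"ty":-0.001,"tz":0,"spin":0},{"gripper":0.065,"tx":0,"ty":0,"tz":0,"spin":0},{"gripper":0.065,"tx":0,"ty":0,"tz":0,"spin":0},{"gripper":0.065,"tx":0,"ty":0,"tz":0.01,"spin":0},{"gripper":0.065,"tx":0,"ty":0,"tz":0.015,"spin":0},{"gripper":0.065,"tx":0,"ty":0,"tz":0.012,"spin":0},{"gripper":0.065,"tx":0,"ty":0,"tz":0,"spin":0}]' 60
python3 - <<'E'
from h import *
f=grab_frame('wrist')
a=cv2.resize(f['pixels'][160:310,230:410][...,::-1],None,fx=3,fy=3,interpolation=cv2.INTER_NEAREST);cv2.imwrite('pics/w7z.png',a)
ims=[]
for c in('scene','side'):
    g=grab_frame(c);u=proj(g,[482,-225,76]).astype(int)
    ims.append(cv2.resize(g['pixels'][u[1]-50:u[1]+50,u[0]-50:u[0]+50][...,::-1],None,fx=4,fy=4,interpolation=cv2.INTER_NEAREST))
cv2.imwrite('pics/ss7.png',np.hstack(ims))
E
```

```text
clock: 9.35
eef_pos: [479.4, -225.5, 33.7]
tcp_rot: [-3.14, -0.003, 2.288]
contact_force: [-0.5, -0.0, -0.4]
opening: 0.762
```

View pics/w7z.png

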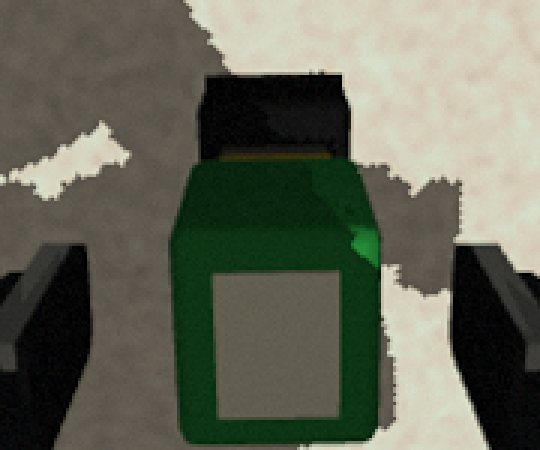

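View pics/ss7.png

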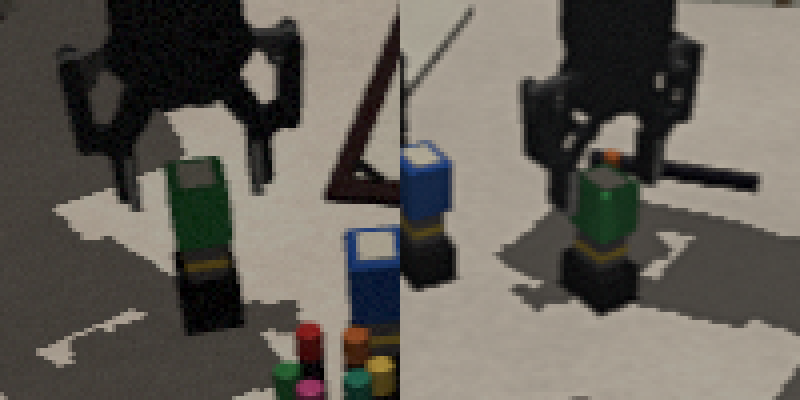

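Both fingers now flank the cap, tips around mid-height, and the cap is centred between them. I'll go 15 mm lower and close.

```bash
python3 -m inch '[{"gripper":0.065,"tx":0,"ty":0,"tz":0.008,"spin":0},{"gripper":0.065,"tx":0,"ty":0,"tz":0.007,"spin":0},{"gripper":0.02,"tx":0,"ty":0,"tz":0,"spin":0},{"gripper":0.02,"tx":0,"ty":0,"tz":0,"spin":0},{"gripper":0.02,"tx":0,"ty":0,"tz":0,"spin":0},{"gripper":0.02,"tx":0,"ty":0,"tz":0,"spin":0},{"gripper":0.02,"tx":0,"ty":0,"tz":0,"spin":0},{"gripper":0.02,"tx":0,"ty":0,"tz":0,"spin":0}]' 60
python3 - <<'E'
from h import *
f=grab_frame('wrist')
a=cv2.resize(f['pixels'][160:310,230:410][...,::-1],None,fx=3,fy=3,interpolation=cv2.INTER_NEAREST);cv2.imwrite('pics/w8z.png',a)
ims=[]
for c in('scene','side'):
    g=grab_frame(c);u=proj(g,[482,-225,76]).astype(int)
    ims.append(cv2.resize(g['pixels'][u[1]-50:u[1]+50,u[0]-50:u[0]+50][...,::-1],None,fx=4,fy=4,interpolation=cv2.INTER_NEAREST))
cv2.imwrite('pics/ss8.png',np.hstack(ims));print(sense()['clock'])
E
```

```text
clock: 10.3
eef_pos: [480.9, -226.2, 20.8]
tcp_rot: [-3.142, -0.0, 2.288]
contact_force: [0.3, -0.9, -1.6]
opening: 0.392
10.45
```

View pics/w8z.png

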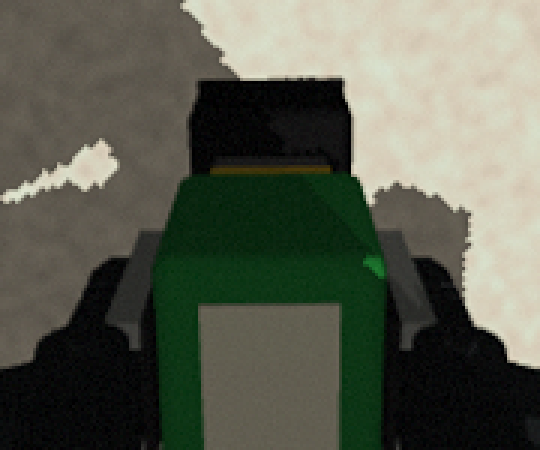

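View pics/ss8.png

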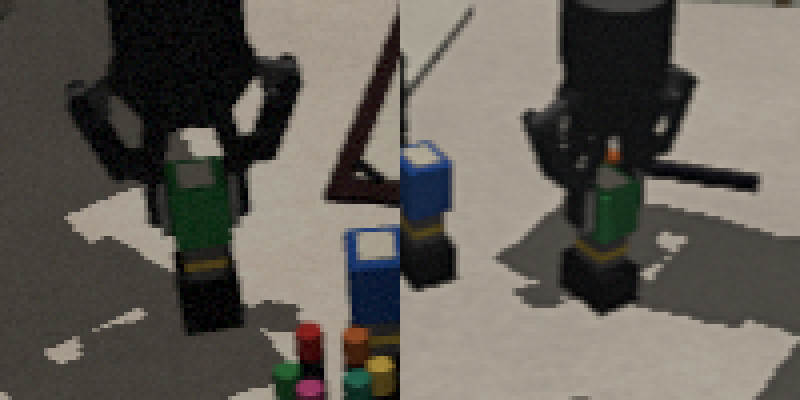

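Gripped: the opening is 0.392, about 33.5 mm and matching the 34 mm cap, with the pads on both sides of it. Next I lift.

```bash
python3 -m inch '[{"gripper":0.02,"tx":0,"ty":0,"tz":-0.005,"spin":0},{"gripper":0.02,"tx":0,"ty":0,"tz":-0.01,"spin":0},{"gripper":0.02,"tx":0,"ty":0,"tz":-0.02,"spin":0},{"gripper":0.02,"tx":0,"ty":0,"tz":-0.02,"spin":0},{"gripper":0.02,"tx":0,"ty":0,"tz":-0.02,"spin":0},{"gripper":0.02,"tx":0,"ty":0,"tz":-0.015,"spin":0},{"gripper":0.02,"tx":0,"ty":0,"tz":0,"spin":0},{"gripper":0.02,"tx":0,"ty":0,"tz":0,"spin":0}]' 60
python3 - <<'E'
from h import *
f=grab_frame('wrist');save('w9',f)
g=grab_frame('side');save('s9',g);print(sense())
E
```

```text
clock: 11.25
eef_pos: [481.1, -226.3, 111.2]
tcp_rot: [3.141, 0.001, 2.288]
contact_force: [0.6, -0.2, -3.1]
opening: 0.392
{'clock': 11.35, 'qpos': array([-4.42478315e-01,  3.05686857e-01,  1.90868331e+00,  1.46688111e-05,
        9.28278765e-01, -1.16002098e+00]), 'qvel': array([ 0.00022724,  0.00582839,  0.00143285,  0.00070613, -0.00045009,
       -0.00108778]), 'joint_efforts': array([ 7.32261888e-04, -5.36534894e+01, -3.00077748e+01, -6.79254276e-05,
       -1.96398888e-02, -5.81728432e-05]), 'eef_pos': array([ 480.39689747, -225.95283174,  110.1571565 ]), 'tcp_rot': array([-3.14118162e+00, -9.73094335e-04,  2.28832999e+00]), 'contact_force': array([-0.39636844, -0.19624461, -2.65836648]), 'wrist_torque': array([ 0.00540984, -0.02436363,  0.02311539]), 'opening': 0.39102988475916917}
```

View pics/w9.png

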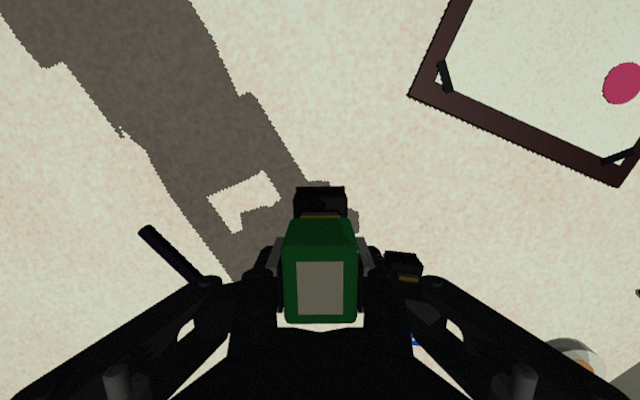

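View pics/s9.png

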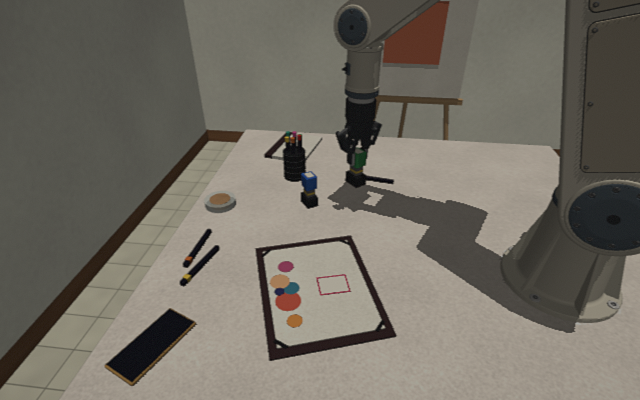

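Lifted clear: the foot hangs about 90 mm up, and the measured weight is about 2.5 N. I carry it over to the box, then turn it.

```bash
python3 -m inch '[{"gripper":0.02,"tx":0.02,"ty":0.022,"tz":0,"spin":0},{"gripper":0.02,"tx":0.03,"ty":0.032,"tz":0,"spin":0},{"gripper":0.02,"tx":0.03,"ty":0.032,"tz":0,"spin":0},{"gripper":0.02,"tx":0.03,"ty":0.032,"tz":0,"spin":0},{"gripper":0.02,"tx":0.03,"ty":0.032,"tz":0,"spin":0},{"gripper":0.02,"tx":0.03,"ty":0.032,"tz":0,"spin":0},{"gripper":0.02,"tx":0.028,"ty":0.03,"tz":0,"spin":0},{"gripper":0.02,"tx":0.018,"ty":0.018,"tz":0,"spin":0}]' 60
python3 -m inch '[{"gripper":0.02,"tx":0,"ty":0,"tz":0,"spin":-8.2},{"gripper":0.02,"tx":0,"ty":0,"tz":0,"spin":-8.2},{"gripper":0.02,"tx":0,"ty":0,"tz":0,"spin":-8.2},{"gripper":0.02,"tx":0,"ty":0,"tz":0,"spin":-8.2},{"gripper":0.02,"tx":0,"ty":0,"tz":0,"spin":-8.2},{"gripper":0.02,"tx":0,"ty":0,"tz":0,"spin":-8.2},{"gripper":0.02,"tx":0,"ty":0,"tz":0,"spin":-8.2},{"gripper":0.02,"tx":0,"ty":0,"tz":0,"spin":-8}]'
python3 - <<'E'
from h import *
f=grab_frame('wrist');save('w10',f)
g=grab_frame('side');save('s10',g);s=sense();print(s['clock'],s['eef_pos'],s['tcp_rot'],s['opening'],s['contact_force'])
E
```

```text
clock: 12.15
eef_pos: [511.7, 90.3, 109.9]
tcp_rot: [-3.141, -0.001, 2.29]
contact_force: [1.4, -0.7, -1.8]
opening: 0.394
clock: 12.95
eef_pos: [511.5, 87.6, 109.7]
tcp_rot: [3.141, -0.002, -2.848]
contact_force: [1.0, 0.1, -2.4]
opening: 0.39
13.05 [511.49144112  87.61935459 109.80823587] [ 3.14139690e+00 -1.81036922e-03 -2.85134578e+00] 0.38966282094243626 [ 0.83791902 -0.21299154 -2.78612081]
```

View pics/w10.png

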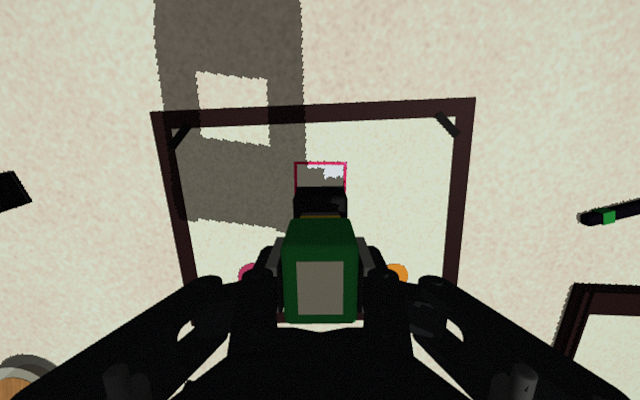

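View pics/s10.png

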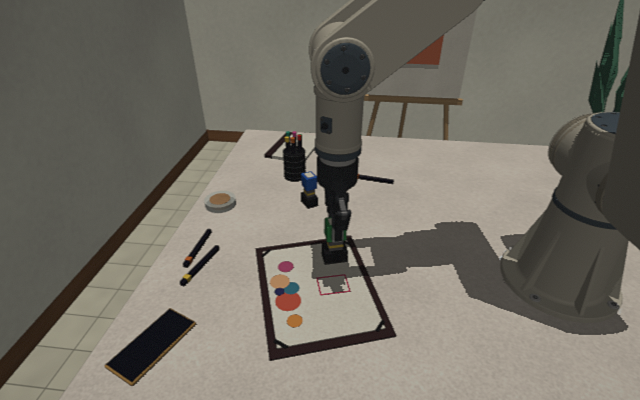

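Yaw is squared with the box: its far edge runs level from (295,163) to (347,163) and the foot sits centrally below it. I'll descend to about 11 mm above the card and look again.

```bash
python3 -m inch '[{"gripper":0.02,"tx":0,"ty":0,"tz":0.01,"spin":0},{"gripper":0.02,"tx":0,"ty":0,"tz":0.015,"spin":0},{"gripper":0.02,"tx":0,"ty":0,"tz":0.015,"spin":0},{"gripper":0.02,"tx":0,"ty":0,"tz":0.015,"spin":0},{"gripper":0.02,"tx":0,"ty":0,"tz":0.01,"spin":0},{"gripper":0.02,"tx":0,"ty":0,"tz":0.005,"spin":0},{"gripper":0.02,"tx":0,"ty":0,"tz":0,"spin":0},{"gripper":0.02,"tx":0,"ty":0,"tz":0,"spin":0}]' 60
python3 - <<'E'
from h import *
f=grab_frame('wrist');save('w11',f)
s=sense();print(s['clock'],s['eef_pos'],s['tcp_rot'],s['opening'],s['contact_force'])
a=cv2.resize(f['pixels'][110:260,240:400][...,::-1],None,fx=4,fy=4,interpolation=cv2.INTER_NEAREST);cv2.imwrite('pics/w11z.png',a)
ims=[]
for c in('scene','side'):
    g=grab_frame(c);u=proj(g,[512,89,30]).astype(int)
    ims.append(cv2.resize(g['pixels'][u[1]-40:u[1]+40,u[0]-40:u[0]+40][...,::-1],None,fx=5,fy=5,interpolation=cv2.INTER_NEAREST))
cv2.imwrite('pics/ss11.png',np.hstack(ims))
E
```

```text
clock: 13.85
eef_pos: [512.5, 87.8, 41.0]
tcp_rot: [-3.142, 0.0, -2.854]
contact_force: [-0.2, -0.2, -2.5]
opening: 0.389
13.9 [512.68295051  87.84788896  41.23886291] [-3.14148650e+00  8.64380915e-04 -2.85388931e+00] 0.39772067313886356 [ 0.16132091 -0.58263755 -1.28681117]
```

View pics/w11z.png

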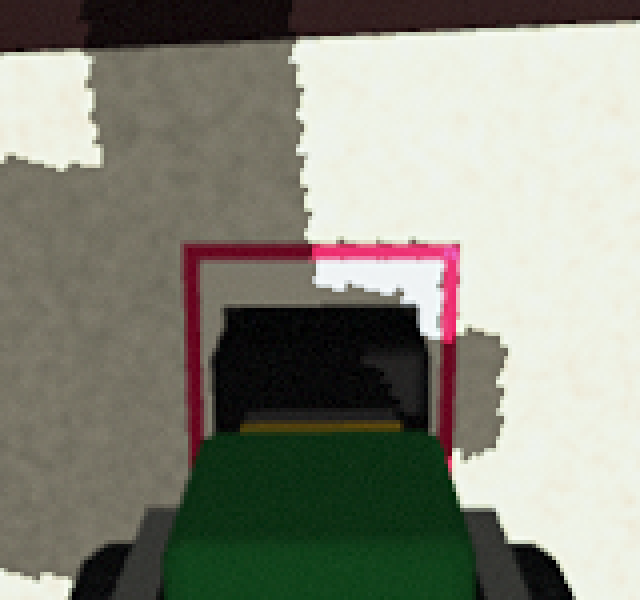

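View pics/ss11.png

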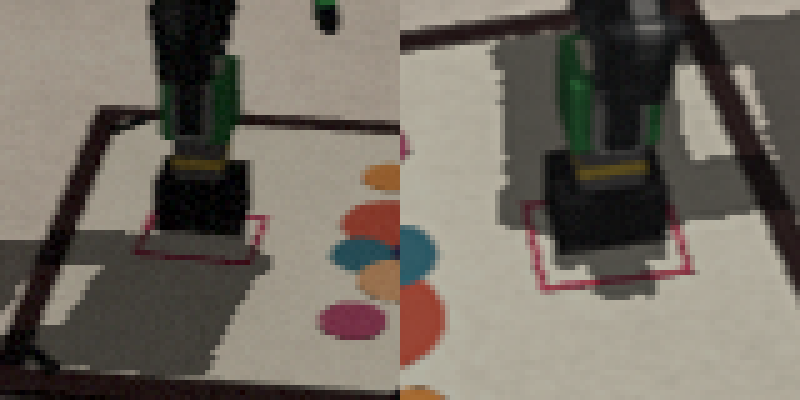

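```bash
python3 - <<'E'
from h import *
f=grab_frame('wrist');s=sense();y=s['tcp_rot'][2];X=np.array([np.cos(y),np.sin(y)]);Y=np.array([np.sin(y),-np.cos(y)]);t=np.array(s['eef_pos'])[:2]
z=lambda a,b:(240+a/4-.5,110+b/4-.5)
def l(u,h): p=atz(f,z(*u),h)[:2]-t; return np.round([p@X,p@Y],1)
for h in (19,20.5,22): print('foot',h,l((225,308),h),l((418,308),h))
print('box outer',l((183,243),8),l((458,243),8), 'mid-lines', l((197,450),8),l((448,450),8))
# foot upper edge far: z+30
print('foot top',l((213,357),50.5),l((428,357),50.5))
E
```

```text
foot 19 [ 22.8 -17.5] [22.9 18.8]
foot 20.5 [ 23.2 -17.3] [23.2 18.7]
foot 22 [ 23.5 -17.2] [23.5 18.5]
box outer [ 33.4 -26.3] [33.4 27.2] mid-lines [ -9.3 -24.8] [-9.3 26.7]
foot top [ 21.7 -16.8] [21.7 17.8]
```

The foot is within about 1.2 mm of centre along x and 0.2 mm along y. I apply a 1 mm correction, then go down to contact.

```bash
python3 -m inch '[{"gripper":0.02,"tx":0.001,"ty":0,"tz":0.003,"spin":0},{"gripper":0.02,"tx":0,"ty":0,"tz":0.003,"spin":0},{"gripper":0.02,"tx":0,"ty":0,"tz":0.003,"spin":0},{"gripper":0.02,"tx":0,"ty":0,"tz":0.003,"spin":0},{"gripper":0.02,"tx":0,"ty":0,"tz":0.002,"spin":0},{"gripper":0.02,"tx":0,"ty":0,"tz":0.002,"spin":0},{"gripper":0.02,"tx":0,"ty":0,"tz":0,"spin":0},{"gripper":0.02,"tx":0,"ty":0,"tz":0,"spin":0}]' 60
cat > look.py <<'E'
from h import *
import sys
n=sys.argv[1];Z=[];Fz=[]
for c in('wrist','scene','side'):
    f=grab_frame(c);s=sense();Z.append(s['eef_pos']);Fz.append(s['contact_force'])
    if c=='wrist': a=cv2.resize(f['pixels'][110:260,240:400][...,::-1],None,fx=4,fy=4,interpolation=cv2.INTER_NEAREST);cv2.imwrite(f'pics/{n}w.png',a);ims=[]
    else:
        u=proj(f,[512,89,45]).astype(int)
        ims.append(cv2.resize(f['pixels'][u[1]-30:u[1]+30,u[0]-30:u[0]+30][...,::-1],None,fx=6.6,fy=6.6,interpolation=cv2.INTER_NEAREST))
cv2.imwrite(f'pics/{n}s.png',np.hstack(ims));print(s['clock'],np.mean(Z,0),np.mean(Fz,0),s['tcp_rot'],s['opening'])
E
python3 look.py a
```

```text
clock: 14.85
eef_pos: [511.2, 87.5, 24.9]
tcp_rot: [3.142, -0.0, -2.853]
contact_force: [-1.4, 0.4, 4.6]
opening: 0.388
15.0 [511.26533036  87.49962697  24.95571135] [-2.55513966  0.37678305  4.70452613] [ 3.14158974e+00  9.86059906e-05 -2.85343325e+00] 0.38654322008576397
```

View pics/aw.png

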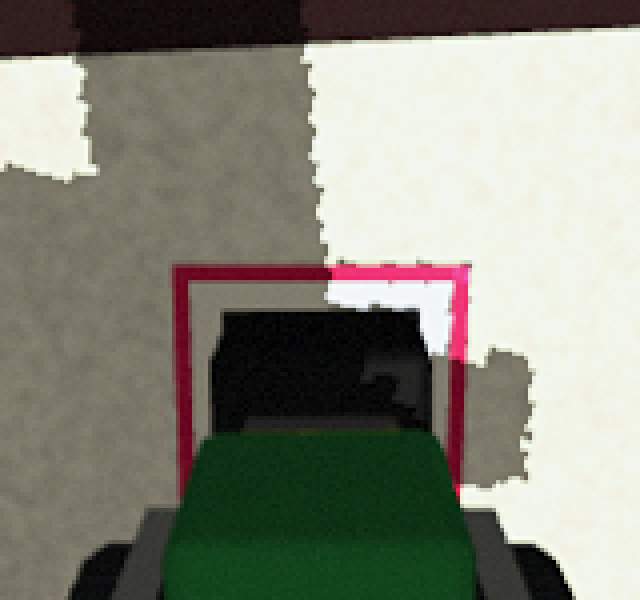

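View pics/as.png

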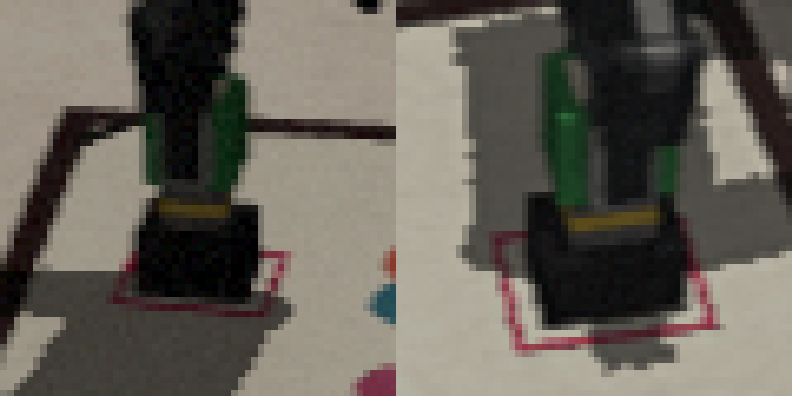

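```bash
python3 - <<'E'
from h import *
f=grab_frame('wrist');s=sense();y=s['tcp_rot'][2];X=np.array([np.cos(y),np.sin(y)]);Y=np.array([np.sin(y),-np.cos(y)]);t=np.array(s['eef_pos'])[:2]
z=lambda a,b:(240+a/4-.5,110+b/4-.5)
def l(u,h): p=atz(f,z(*u),h)[:2]-t; return np.round([p@X,p@Y],1)
print('foot',l((222,312),8),l((420,312),8),'box',l((173,265),8),l((470,265),8), l((183,480),8),l((460,480),8), s['contact_force'])
E
```

```text
foot [ 23.4 -17.5] [23.4 18.7] box [ 32.  -26.2] [32.1 27.5] [ -9.4 -25.7] [-9.4 27.2] [-2.61008571  0.63756788  5.628861  ]
```

The foot stands on the card within about 0.5 mm of centre, and the cap is about 3.5 mm down. I press in two stages.

```bash
python3 -m inch '[{"gripper":0.02,"tx":0,"ty":0,"tz":0.002,"spin":0},{"gripper":0.02,"tx":0,"ty":0,"tz":0.002,"spin":0},{"gripper":0.02,"tx":0,"ty":0,"tz":0.002,"spin":0},{"gripper":0.02,"tx":0,"ty":0,"tz":0.002,"spin":0},{"gripper":0.02,"tx":0,"ty":0,"tz":0.001,"spin":0},{"gripper":0.02,"tx":0,"ty":0,"tz":0,"spin":0},{"gripper":0.02,"tx":0,"ty":0,"tz":0,"spin":0},{"gripper":0.02,"tx":0,"ty":0,"tz":0,"spin":0}]' 60
python3 look.py b
```

```text
clock: 15.85
eef_pos: [511.3, 87.6, 16.1]
tcp_rot: [3.142, 0.0, -2.853]
contact_force: [-3.1, 0.7, 7.9]
opening: 0.388
16.0 [511.26298566  87.53316445  16.06216982] [-3.2049787   0.80779395  7.76105515] [ 3.14150673e+00  5.70411812e-05 -2.85347658e+00] 0.39155546052530377
```

View pics/bw.png

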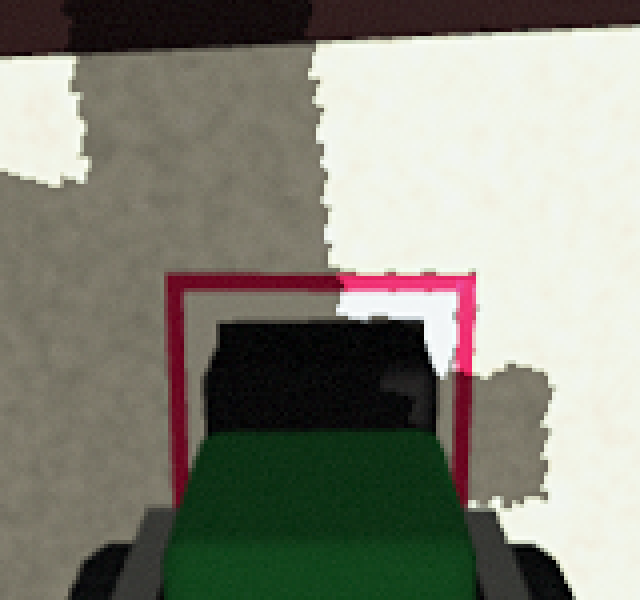

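View pics/bs.png

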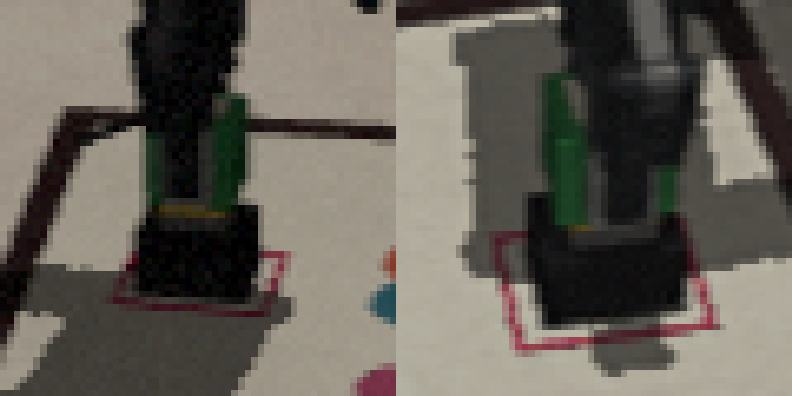

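Measured from the TCP height, the cap is 12.5 mm down. From the spring force it is nearer 13.5 mm, and the side view shows a thin sliver of band. I press 2 mm more to mid-band, then hold two seconds.

```bash
python3 -m inch '[{"gripper":0.02,"tx":0,"ty":0,"tz":0.001,"spin":0},{"gripper":0.02,"tx":0,"ty":0,"tz":0.001,"spin":0},{"gripper":0.02,"tx":0,"ty":0,"tz":0,"spin":0},{"gripper":0.02,"tx":0,"ty":0,"tz":0,"spin":0},{"gripper":0.02,"tx":0,"ty":0,"tz":0,"spin":0},{"gripper":0.02,"tx":0,"ty":0,"tz":0,"spin":0},{"gripper":0.02,"tx":0,"ty":0,"tz":0,"spin":0},{"gripper":0.02,"tx":0,"ty":0,"tz":0,"spin":0}]' 60
python3 look.py c
```

```text
clock: 16.8
eef_pos: [511.2, 87.5, 14.1]
tcp_rot: [3.142, 0.0, -2.853]
contact_force: [-3.4, 0.8, 8.3]
opening: 0.39
16.95 [511.2497384   87.56616683  14.10803501] [-3.35691039  1.01149671  8.531542  ] [ 3.14148237e+00  7.76374778e-05 -2.85345690e+00] 0.3879908285838257
```

View pics/cs.png

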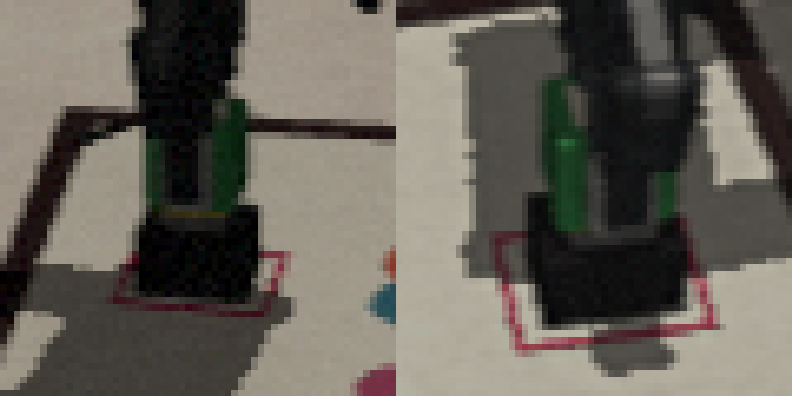

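View pics/cw.png

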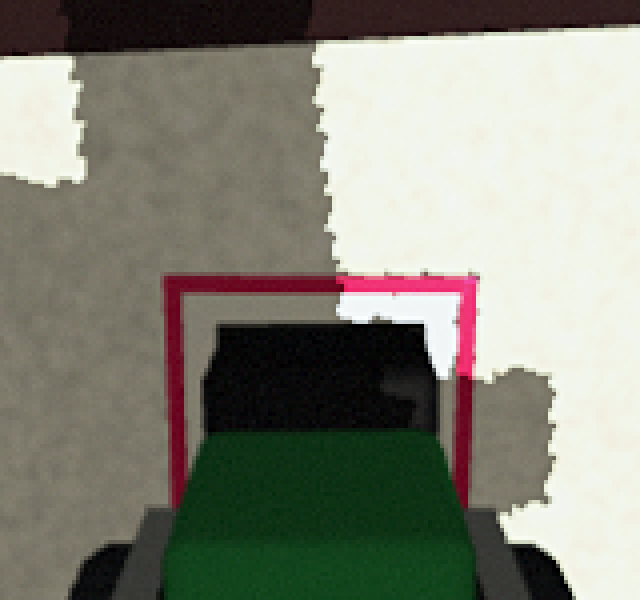

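```bash
python3 - <<'E'
from h import *
y=.287;x=np.array([np.cos(y),np.sin(y),0]);v=np.array([-np.sin(y),np.cos(y),0]);b=np.array([512.,88.5,8])
for c,sg in(('scene',-1),('side',1)):
    f=grab_frame(c);u=proj(f,[512,89,45]).astype(int)
    Z=lambda p:np.round((proj(f,p)-u+30)*6.6+3.3).astype(int).tolist()
    print(c,'band 44,38 / foot top back? / foot bottom corners',Z(b+sg*12*v+[0,0,44]),Z(b+sg*12*v+[0,0,38]),Z(b+sg*12*v+[0,0,30]),Z(b+sg*18*v-25*x),Z(b+sg*18*v+25*x))
    for k in(10,12,14,15,16,18): print(k,Z(b+sg*17*v+[0,0,56-k]),'left',Z(b+sg*17*v+sg*20*-x*(-1 if c=="scene" else 1)*0+[0,0,56-k]))
E
```

```text
scene band 44,38 / foot top back? / foot bottom corners [197, 207] [197, 219] [198, 236] [139, 298] [253, 309]
10 [195, 208] left [195, 208]
12 [195, 213] left [195, 213]
14 [195, 217] left [195, 217]
15 [195, 219] left [195, 219]
16 [195, 221] left [195, 221]
18 [195, 225] left [195, 225]
side band 44,38 / foot top back? / foot bottom corners [214, 213] [213, 227] [213, 244] [287, 313] [140, 331]
10 [217, 220] left [217, 220]
12 [217, 224] left [217, 224]
14 [217, 229] left [217, 229]
15 [217, 231] left [217, 231]
16 [216, 233] left [216, 233]
18 [216, 238] left [216, 238]
```

The views bracket the cap at about 13.3–14.5 mm: the scene view still shows a thin sliver of band and the side view none. I add 0.5 mm and hold for over two seconds.

```bash
python3 -m inch '[{"gripper":0.02,"tx":0,"ty":0,"tz":0.0005,"spin":0},{"gripper":0.02,"tx":0,"ty":0,"tz":0,"spin":0},{"gripper":0.02,"tx":0,"ty":0,"tz":0,"spin":0},{"gripper":0.02,"tx":0,"ty":0,"tz":0,"spin":0},{"gripper":0.02,"tx":0,"ty":0,"tz":0,"spin":0},{"gripper":0.02,"tx":0,"ty":0,"tz":0,"spin":0},{"gripper":0.02,"tx":0,"ty":0,"tz":0,"spin":0},{"gripper":0.02,"tx":0,"ty":0,"tz":0,"spin":0}]' 60
python3 -m inch '[{"gripper":0.02,"tx":0,"ty":0,"tz":0,"spin":0},{"gripper":0.02,"tx":0,"ty":0,"tz":0,"spin":0},{"gripper":0.02,"tx":0,"ty":0,"tz":0,"spin":0},{"gripper":0.02,"tx":0,"ty":0,"tz":0,"spin":0},{"gripper":0.02,"tx":0,"ty":0,"tz":0,"spin":0},{"gripper":0.02,"tx":0,"ty":0,"tz":0,"spin":0},{"gripper":0.02,"tx":0,"ty":0,"tz":0,"spin":0},{"gripper":0.02,"tx":0,"ty":0,"tz":0,"spin":0}]' 60
python3 -m inch '[{"gripper":0.02,"tx":0,"ty":0,"tz":0,"spin":0},{"gripper":0.02,"tx":0,"ty":0,"tz":0,"spin":0},{"gripper":0.02,"tx":0,"ty":0,"tz":0,"spin":0},{"gripper":0.02,"tx":0,"ty":0,"tz":0,"spin":0},{"gripper":0.02,"tx":0,"ty":0,"tz":0,"spin":0},{"gripper":0.02,"tx":0,"ty":0,"tz":0,"spin":0},{"gripper":0.02,"tx":0,"ty":0,"tz":0,"spin":0},{"gripper":0.02,"tx":0,"ty":0,"tz":0,"spin":0}]' 60
python3 look.py d
```

```text
clock: 17.85
eef_pos: [511.2, 87.5, 13.6]
tcp_rot: [3.142, 0.0, -2.853]
contact_force: [-4.1, 0.8, 8.6]
opening: 0.388
clock: 18.65
eef_pos: [511.3, 87.6, 13.6]
tcp_rot: [3.141, 0.0, -2.853]
contact_force: [-3.2, 0.4, 10.1]
opening: 0.391
clock: 19.45
eef_pos: [511.2, 87.6, 13.6]
tcp_rot: [3.141, 0.0, -2.853]
contact_force: [-3.4, 0.4, 8.8]
opening: 0.388
19.6 [511.24978376  87.55470811  13.62514654] [-3.68712759  1.04844623  8.43734675] [ 3.14149340e+00  1.04212168e-04 -2.85348283e+00] 0.3897827020908873
```

View pics/ds.png

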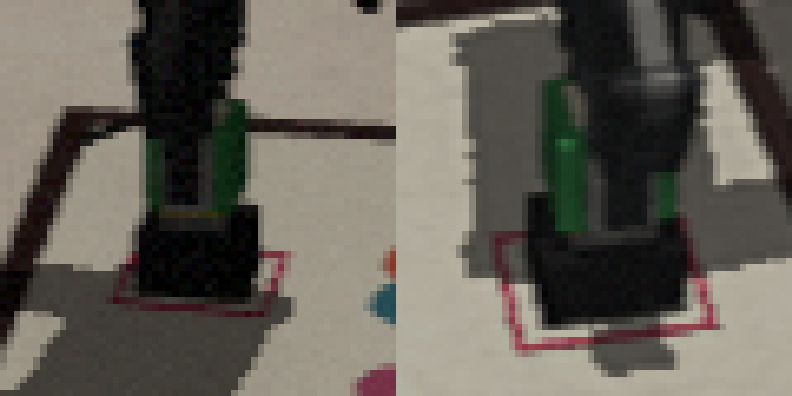

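View pics/dw.png

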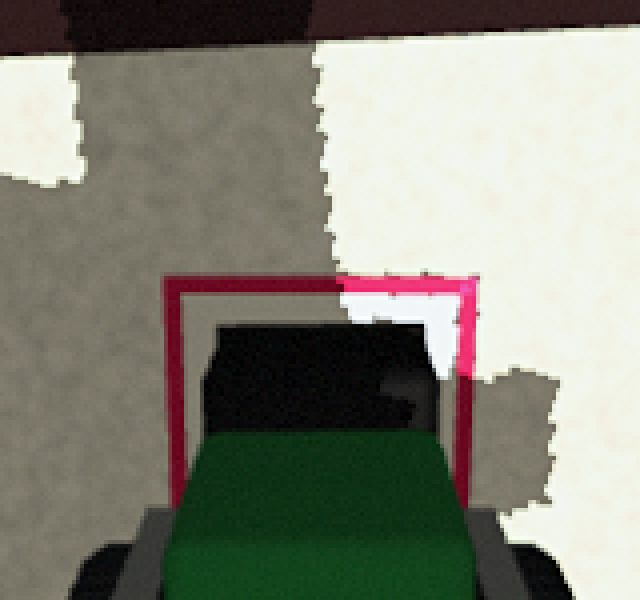

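The stamp has stayed pressed and steady for over two seconds, square in the box with even white margins: foot at columns 217–424 and box at 163–478 in the zoom.

```bash
python3 -c "
from rig import sign_off,sense
s=sense();print(s['clock'],s['eef_pos'],s['contact_force'])
print(sign_off())"
```

```text
19.6 [511.24866326  87.57089496  13.62726771] [-3.71728953  1.12634637  9.02724853]
the job is handed in; nothing more can be done
None
```

I lifted the green stamp, stood it in the red box, pressed its cap onto the yellow band and held it there for over two seconds. I handed the job in at 19.6 s, still holding it pressed; no verdict is reported.

- **Placement:** on touching the card the foot was within about 0.5 mm of the box centre and less than 1° off square. In the last wrist picture it was still evenly framed by the red outline.
- **Press:** the cap is about 14–15 mm down by TCP height and by the band in the scene and side views. The spring force suggests up to about 1 mm more. The upward force was about 8.5–9 N and the grip opening about 33 mm.
- **Side force:** about 3.5 N of sideways force stayed on the wrist while pressing.
- **Other objects:** I never steered near the blue stamp, pot or marker and felt no contact with them, but I took no final measurement of their positions.

**Disagreement with the text:** the visible fingertips sat about 40 mm behind the stated TCP in all three views. My first grasp therefore closed above the cap without touching it. I reopened, went lower by the pictures and gripped it properly.

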